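# Show the closed dish over the light pad, then hover it over the reader's nest

### The job

Pick up the closed rectangular dish, hold it still and level over the middle of the light pad, at the height of the pointer, for about two seconds so it can be looked at. Then carry it over the tube rack to the dish reader and stop with it hovering about a centimetre above the rim of the open nest, level, centred and lined up with the nest, without ever letting it touch the reader. Finish there, still holding the dish (do not put it down or let go), keep it roughly level all the way, and leave the tube rack, the beaker and the round dish where they stand.

Things in the scene. Friction and masses are not known exactly. Their poses are not given: they have to be found in the camera images.
- dish_mid (a point): Centre, half-way up, of the closed rectangular dish to carry: white plastic base, clear lid fixed on it; 62 mm (x) by 96 mm (y, long side) by 20 mm tall (z up), 0.08 to 0.17 kg. It lies flat and free on the bench between the robot and the light pad. Grip it across the 62 mm width at the middle of its long sides. Half a turn about z makes no difference.
- view_mark (a point): Viewing point for the dish's centre, 150 mm above the bench over the middle of the light pad, pad's axes; any dish yaw will do. Pad: fixed grey slab with white top, 120 mm (x) by 140 mm (y) by 12 mm tall. 100 mm to its +x stands a 10 mm steel post, 158 mm tall, on a low green foot; its pointer, level with this point, ends 78 mm from it.
- reader: Dish reader, a white box fixed to the bench, 165 mm (x) by 200 mm (y) by 52 mm tall, with a grey rectangular frame 92 by 126 mm standing 10 mm higher on top. Origin: centre of its underside. It is across the tube rack from the light pad and the dish, left or right.
- nest_mouth (a point): Centre of the mouth of the nest, the recess inside the reader's grey frame, at rim height, 62 mm above the bench; reader's axes. The nest is 68 mm (x) by 102 mm (y, long side) and 10 mm deep. The hovering dish's long side runs along this y axis, either way round.
- tube_rack: White wire test-tube rack with five capped tubes, one loose object of 0.6 kg, 204 mm (x) by 94 mm (y), rack 77 mm tall, tube caps reach 110 mm above the bench. Origin: centre of its underside at bench level. It stands in the middle, its length pointing roughly away from the robot. Leave alone, but carry the dish over it.
- beaker: Empty clear glass beaker, 96 mm across its rim, 122 mm tall, loose, beyond the far end of the rack. Origin: centre of its underside. Leave alone.
- round_dish: Round closed dish, 62 mm across, 15 mm tall, loose, between the robot and the near end of the rack. Origin: centre of its underside. Not the one to carry; leave alone.

How it is judged:
On the way, in this order (a step that is already met when the one before it is completed fails the run):
1. the dish is held still and level over the light pad at the pointer's height (horizontal distance between dish_mid and view_mark below 0.025 m and z of dish_mid in the frame of view_mark between -0.02 and 0.02 m and angle between dish_mid's own z axis and vertical below 0.12 rad and linear speed of dish below 0.03 m/s and contact force between dish and the fingers above 0.5 N), for 1 s.
2. the dish is carried over the tube rack (x of dish_mid in the frame of tube_rack between -0.17 and 0.17 m and y of dish_mid in the frame of tube_rack between -0.06 and 0.06 m and height (world z) of dish_mid above 0.115 m), for 0.02 s.
At the end, for the whole second after the job is handed in: The gripper still holds the dish at rest over the nest: its underside 3 to 20 mm above the rim, its centre within 8 mm of the nest's in each direction, its long side within 0.10 rad of the nest's, tilted less than 0.09 rad, not touching the reader (x of dish_mid in the frame of nest_mouth between -0.008 and 0.008 m and y of dish_mid in the frame of nest_mouth between -0.008 and 0.008 m and z of dish_mid in the frame of nest_mouth between 0.013 and 0.03 m and angle between the y axis of dish_mid and the y axis of nest_mouth, either way round below 0.1 rad and angle between dish_mid's own z axis and vertical below 0.09 rad and linear speed of dish below 0.02 m/s and contact force between dish and reader below 0.1 N and contact force between dish and the fingers above 0.5 N); the arm keeps its last pose, push and grip.
It fails at once if the tube rack was moved by more than 10 mm (distance of tube_rack from where it was at the start of the episode above 0.01 m).
It fails at once if the beaker was moved by more than 10 mm (distance of beaker from where it was at the start of the episode above 0.01 m).
It fails at once if the round dish was moved by more than 10 mm (distance of round_dish from where it was at the start of the episode above 0.01 m).
It fails at once if the dish touched the reader (contact force between dish and reader above 0.5 N).
It fails at once if the dish was tipped by more than about 20 degrees (angle between dish_mid's own z axis and vertical above 0.35 rad).
It also fails if it takes over 61 s, if anything falls off the work surface, if the arm or the gripper's body presses on something with over 40 N, if the wrist force passes 120 N, or if a joint passes its speed limit or range.

### The arm

A 7-joint arm with a two-finger parallel gripper is mounted at the origin on the work surface. World frame = base frame: x ahead of the robot, y to its left, z up, the work surface at z = 0. Lengths are in m, angles in rad, forces in N, time in s.
With the tool pointing down it reaches from about 0.35 to 0.9 m from the base axis. Payload 8.1 kg.
Tool frame: the origin (TCP) lies between the finger pads; the fingertips stand 19 mm ahead of it and the grasp point (between the pads) is the TCP; y points along the fingers, x is the direction in which the jaws open and shut, and the axes are right-handed (so a half turn about y gives the same grasp; the last joint's range is limited). The gripper opens to 92 mm and grips with 3 to 60 N. Pads are 19 mm wide; open, the fingers measure 130 mm over their backs; the gripper's body (75 mm by 190 mm) begins 47 mm behind the grasp point.
Start: joints at [-1.334, 0.434, 0.025, 1.573, -0.012, 1.134, -0.075], TCP at [0.208, 0.589, 0.246] pointing down, gripper open.
Joint ranges: [-2.62, 2.62], [-0.44, 2.09], [-1.27, 1.32], [0.08, 2.57], [-1.32, 4.46], [0.12, 2], [-2.74, 2.74]. Speed limits (rad/s): [2.22, 2.22, 3.01, 3.01, 3.14, 3.14, 3.14].

### API

Orientations are given as a rotation vector (axis times angle).
In Python, from cell import arm gives the robot as it stands.
- The arm moves only by the tool move_arm, never from a script. Its argument "series" is a list of rows, each an object of numbers: "x", "y", "z": the shift along the tool's x, y, z in cm; "rx", "ry", "rz": the turn, a rotation vector about the tool's x, y, z in rad. In form: [{"x": .., "y": .., "z": .., "rx": .., "ry": .., "rz": ..}, ...]. A call has 1 to 12 rows; each row shifts and turns the pose as measured when the row begins, along the tool's axes as they then stand; what a row does not reach is not made up. A row lasts 1/8 s, in which the tool goes at most 62.5 mm and 10.7 degrees, less where a joint would pass 70% of its speed; a pose out of reach is approached as far as the arm can. A call is refused whole if a number of a shift passes 6.25 or a number of a turn 0.188, either way. A call with a gripper value outside its range is refused whole. "jaw" is the finger opening in cm, from 0 to 9.18, set as the call begins (left out, the last holds). The fingers move at their own pace and stop on an object; "newtons" is the grip in N (left out, the last holds). Time passes only in rows, so rows that do not move let the fingers close. It gives the time, the measured TCP pose, the force and the opening at its end, in the units of the state.
- arm.observe(): the state, without advancing time (a new reading comes with each control period).
- arm.get_image(name): name is "side" or "top"; returns the picture (400x640x3 uint8, blue, green, red); there is no depth.
- arm.camera_params(name): a dict with "K" (3x3 intrinsics, pixels), "k1" (the pictures are not rectified: a ray, as slopes to the right and down, at radius r is drawn at 1 + k1 r^2 times it, then the intrinsics apply), "R" (3x3) and "t" (3): a world point X has camera coordinates R X + t. Camera axes: x right, y down, z forward; pixel columns grow to the right and rows downward; lengths in m; the calibration is good to about 2 mm. A picture is of the moment at which its call begins. camera_params takes no time and is no camera call.
- arm.sign_off(): hands the job in, once; it reports no verdict.
The state is a dict: "clock": time; "joints": joint angles; "dq": joint speeds; "joint_efforts": joint torques, N m; "position": TCP position; "ee_rot": TCP orientation; "force": force on the tool from outside, world axes, zero at the start; "ft_torque": the same for the moment, N m; "width": opening from 0.0 (shut) to 1.0 (fully open).
Only numpy, scipy, OpenCV 4.12 (cv2) and the standard library are available. Lean on these libraries where they do the work, as an engineer would, in place of code of your own. Each camera call takes 0.05 s, during which the arm holds its last target.

## Working session

There is one attempt and no reset: what is moved stays moved. The work goes in short steps, Python scripts to look and compute and a tool call to move; the robot and the scene stay as the last step left them, time stands still between calls to the robot, and variables do not carry over. Pictures are saved under pics/ and viewed, and the job is handed in when it is done.

Besides the shell and the picture viewer there is one more tool, called after "Call:" as name(argument=value, ...), one argument or row to a line, values as JSON. move_arm: Moves the arm, as the interface text tells. Its arguments: {"type":"object","properties":{"series":{"type":"array","items":{"type":"object","properties":{"x":{"type":"number"},"y":{"type":"number"},"z":{"type":"number"},"rx":{"type":"number"},"ry":{"type":"number"},"rz":{"type":"number"}}}},"jaw":{"type":"number"},"newtons":{"type":"number"}},"required":["series"]}

```bash
mkdir -p pics; ls; python3 - <<'E'
from cell import arm
import cv2
for n in ("top","side"):
    cv2.imwrite(f"pics/{n}0.png",arm.get_image(n)); print(n,arm.camera_params(n))
print(arm.observe())
E
```

```text
pics
top {'K': array([[384.89520387,   0.        , 317.87793864],
       [  0.        , 384.89520387, 204.72710227],
       [  0.        ,   0.        ,   1.        ]]), 'k1': -0.03321562665593143, 'R': array([[-0.01893631, -0.99974889,  0.01198241],
       [-0.99108299,  0.0171885 , -0.13213278],
       [ 0.13189364, -0.01437767, -0.9911596 ]]), 't': array([-0.02657254,  0.57725315,  0.88348926])}
side {'K': array([[365.05711121,   0.        , 315.77550674],
       [  0.        , 365.05711121, 197.93227567],
       [  0.        ,   0.        ,   1.        ]]), 'k1': -0.022817957143509354, 'R': array([[-0.98415989, -0.17726032, -0.00284556],
       [-0.11991072,  0.67740231, -0.72577374],
       [ 0.13057848, -0.71393619, -0.6879276 ]]), 't': array([0.56159184, 0.18426377, 1.00249035])}
{'clock': 0.1, 'joints': array([-1.33360483,  0.43512521,  0.02499452,  1.573999  , -0.01159437,
        1.13398761, -0.07509315]), 'dq': array([-0.00029008, -0.00305333,  0.00041538, -0.0025628 , -0.00132972,
       -0.00075563, -0.0010989 ]), 'joint_efforts': array([ 2.85862232e-03, -6.69126391e+01,  9.87810753e-01, -3.15145969e+01,
       -6.06113579e-02,  3.74983402e-02,  1.36977951e-04]), 'position': array([0.20822554, 0.58884433, 0.24504387]), 'ee_rot': array([-1.35196008, -0.9545605 ,  0.95627516]), 'force': array([-0.46515237,  0.66078441, -0.59583247]), 'ft_torque': array([-0.00685518,  0.00730792, -0.00754501]), 'width': 1.00190376484933}
```

View pics/top0.png

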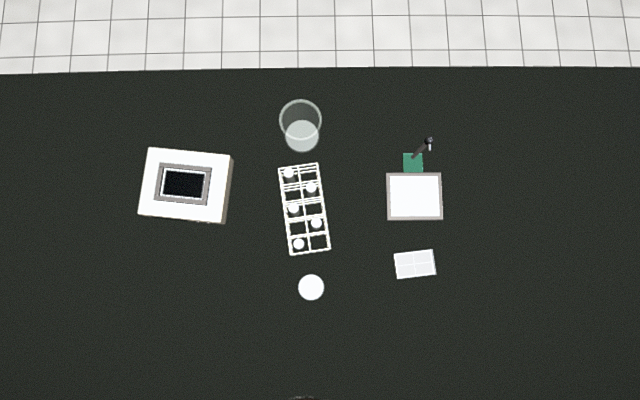

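View pics/side0.png

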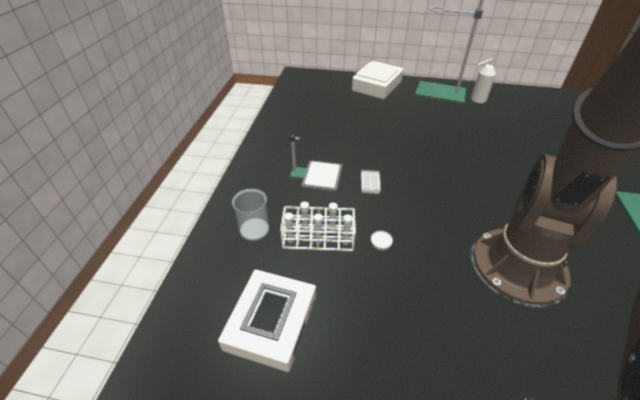

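The top view shows the reader at about (185,185), the rack at (304,208), the beaker at (301,125), the round dish at (311,287), the pad at (414,196), its post at (429,145), and the dish at (415,264). The side view shows the same layout. Next I'll measure them.

```bash
cat > h.py <<'E'
import numpy as np, cv2
from cell import arm
from scipy.spatial.transform import Rotation as Ro
P={n:arm.camera_params(n) for n in("top","side")}
def D(p): return np.array([0,0,0,0,0.]) 
def und(n,uv):
    p=P[n]; d=np.array([p['k1'],0,0,0,0.])
    return cv2.undistortPoints(np.float64(uv).reshape(-1,1,2),p['K'],d)[:,0]
def plane(n,uv,z):
    p=P[n]; s=und(n,uv); r=np.c_[s,np.ones(len(s))]@p['R']; c=-p['R'].T@p['t']
    return c+r*((z-c[2])/r[:,2])[:,None]
def proj(n,X):
    p=P[n]; d=np.array([p['k1'],0,0,0,0.])
    return cv2.projectPoints(np.float64(X).reshape(-1,1,3),cv2.Rodrigues(p['R'])[0],p['t'],p['K'],d)[0][:,0]
def fit(n,contour,z):
    """min area rect of contour cast on plane z"""
    w=plane(n,contour.reshape(-1,2).astype(float),z)[:,:2]
    (c,s,a)=cv2.minAreaRect((w*1000).astype(np.float32))
    # direction of the long side
    t=np.deg2rad(a) if s[0]>=s[1] else np.deg2rad(a+90)
    t=(t+np.pi/2)%np.pi-np.pi/2
    return np.array(c)/1000,sorted(s),t
E
python3 - <<'E'
from h import *
for n in P: print(n,-P[n]['R'].T@P[n]['t'], proj(n,[[.208,.589,.246],[.4,0,0]]))
o=arm.observe(); print(Ro.from_rotvec(o['ee_rot']).as_matrix().round(3))
for n in P:
    im=cv2.imread(f"pics/{n}0.png"); g=cv2.cvtColor(im,cv2.COLOR_BGR2GRAY)
    for th in (90,150):
        m=(g>th).astype(np.uint8)
        cs,_=cv2.findContours(m,cv2.RETR_CCOMP,cv2.CHAIN_APPROX_NONE)
        for c in cs:
            a=cv2.contourArea(c); x,y,w,h=cv2.boundingRect(c)
            if 150<a<12000 and y>90 and x<470:
                print(n,th,a,(x,y,w,h),*[ (z,*[np.round(q,4) for q in fit(n,c,z)]) for z in (.012,.02,.062)])
t=cv2.imread("pics/top0.png"); 
cv2.imwrite("pics/t1.png",cv2.resize(t[130:290,130:250],None,fx=5,fy=5,interpolation=cv2.INTER_CUBIC)[:600])
cv2.imwrite("pics/t2.png",cv2.resize(t[130:290,370:460],None,fx=3.75,fy=3.75,interpolation=cv2.INTER_CUBIC))
t=cv2.imread("pics/side0.png"); 
cv2.imwrite("pics/s1.png",cv2.resize(t[120:380,210:400],None,fx=2.3,fy=2.3,interpolation=cv2.INTER_CUBIC))
E
```

```text
top [ 0.45507597 -0.02378547  0.95227133] [[-28.5132171  400.69231044]
 [303.85794066 278.96760815]]
side [0.4438877  0.69044139 0.82497263] [[519.5982729  505.36772127]
 [373.84243266 245.06257787]]
[[ 0.333 -0.    -0.943]
 [ 0.943 -0.001  0.333]
 [-0.001 -1.    -0.   ]]
top 90 532.0 (298, 274, 27, 27) (0.012, array([ 0.3815, -0.0171]), array([61.3865, 62.4502]), np.float64(1.5515)) (0.02, array([ 0.3821, -0.0172]), array([60.8642, 61.9189]), np.float64(1.5515)) (0.062, array([ 0.3854, -0.0175]), array([58.1222, 59.1294]), np.float64(1.5515))
top 90 1007.5 (393, 249, 44, 30) (0.012, array([ 0.432 , -0.2689]), array([63.6464, 99.3709]), np.float64(-1.4696)) (0.02, array([ 0.4322, -0.2668]), array([63.1049, 98.5254]), np.float64(-1.4696)) (0.062, array([ 0.4332, -0.2559]), array([60.262 , 94.0867]), np.float64(-1.4696))
top 90 3657.0 (277, 162, 55, 94) (0.012, array([ 0.5733, -0.0023]), array([103.8019, 222.4414]), np.float64(0.1303)) (0.02, array([ 0.5723, -0.0025]), array([102.9187, 220.5488]), np.float64(0.1303)) (0.062, array([ 0.567 , -0.0034]), array([ 98.2821, 210.6128]), np.fl
[... 8546 characters left out ...]
ay([187.2699, 221.8273]), np.float64(0.1299)) (0.062, array([0.5639, 0.004 ]), array([177.499 , 210.2533]), np.float64(0.1299))
side 150 354.0 (361, 171, 19, 22) (0.012, array([ 0.4307, -0.2686]), array([ 62.3888, 110.3093]), np.float64(-1.4825)) (0.02, array([ 0.4308, -0.2591]), array([ 61.7749, 109.2238]), np.float64(-1.4825)) (0.062, array([ 0.4315, -0.2096]), array([ 58.5518, 103.525 ]), np.float64(-1.4825))
side 150 724.0 (304, 161, 36, 28) (0.012, array([ 0.5986, -0.2771]), array([111.0274, 133.3585]), np.float64(1.5579)) (0.02, array([ 0.5971, -0.2676]), array([109.9348, 132.0462]), np.float64(1.5579)) (0.062, array([ 0.5891, -0.2176]), array([104.1989, 125.1566]), np.float64(1.5579))
```

View pics/t1.png

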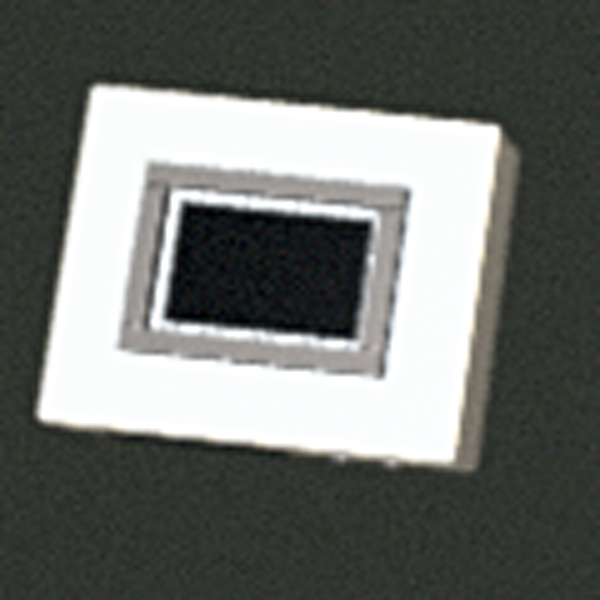

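View pics/t2.png

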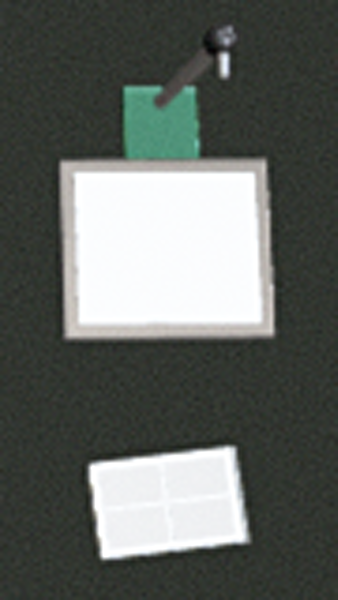

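View pics/s1.png

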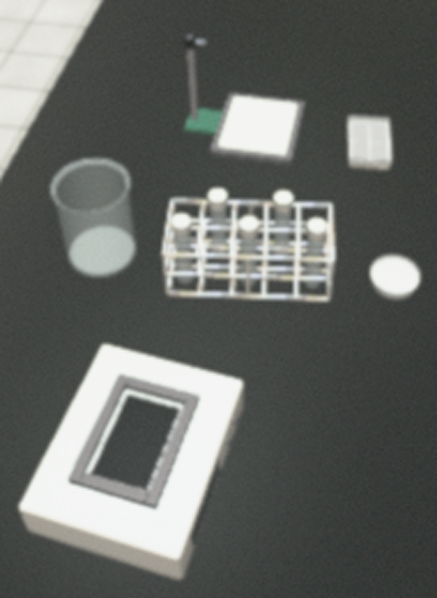

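The zooms show the reader's frame clearly in both views. In the top view its outer corners are at about (160,162), (212,167), (207,206) and (154,200). I'll measure the nest from the frame in both views.

```bash
python3 - <<'E'
from h import *
for n,box in (("top",(148,156,216,210)),("side",(236,280,302,345))):
    im=cv2.imread(f"pics/{n}0.png"); g=cv2.cvtColor(im,cv2.COLOR_BGR2GRAY)
    x0,y0,x1,y1=box
    s=4
    G=cv2.resize(g[y0:y1,x0:x1],None,fx=s,fy=s,interpolation=cv2.INTER_CUBIC)
    m=(G<205).astype(np.uint8)
    m=cv2.morphologyEx(m,cv2.MORPH_OPEN,np.ones((3,3)))
    cs,_=cv2.findContours(m,cv2.RETR_EXTERNAL,cv2.CHAIN_APPROX_NONE)
    c=max((c for c in cs if cv2.contourArea(c)<.95*G.size),key=cv2.contourArea)
    uv=(c.reshape(-1,2)+.5)/s-.5+[x0,y0]
    print(n,cv2.boundingRect(c),*fit(n,uv,.062),*fit(n,uv,.057))
# top of reader by white face
g=cv2.cvtColor(cv2.imread("pics/top0.png"),cv2.COLOR_BGR2GRAY)
for n,th in(("top",190),("side",200)):
    g=cv2.cvtColor(cv2.imread(f"pics/{n}0.png"),cv2.COLOR_BGR2GRAY)
    cs,_=cv2.findContours((g>th).astype(np.uint8),cv2.RETR_EXTERNAL,cv2.CHAIN_APPROX_NONE)
    for c in cs:
        if 4000<cv2.contourArea(c)<9000: print(n,'face',fit(n,c,.052), cv2.boundingRect(c))
E
```

```text
top (22, 25, 235, 175) [0.62983307 0.28061429] [92.70722961425781, 127.87826538085938] 1.4497528589316504 [0.63081458 0.28232385] [93.22786712646484, 128.5965118408203] 1.449751926825269
side (15, 12, 228, 234) [0.6286568 0.2857287] [93.26885986328125, 128.71820068359375] 1.446825112787272 [0.62986768 0.28307651] [93.8801040649414, 129.56170654296875] 1.4468249796292172
top face (array([0.63059314, 0.28123801]), [163.72848510742188, 199.28712463378906], np.float64(1.4481265996119936)) (138, 147, 92, 76)
side face (array([0.62916998, 0.28466748]), [163.4285125732422, 199.09410095214844], np.float64(1.4492748215159814)) (219, 270, 96, 93)
```

Call:
move_arm(
  series=[
    {"y": 0},
  ],
  jaw=9.1,
  newtons=20,
)

```text
invalid input
```

```bash
cat >> h.py <<'E'
def plan(p,yaw,n,via=None,o=None):
    """polar interpolation from the measured pose to p,yaw ; rows in tool axes (cm, rad)"""
    o=o or arm.observe(); p0=o['position']; R=Ro.from_rotvec(o['ee_rot']); M=R.as_matrix()
    y0=np.arctan2(M[1,0],M[0,0]); dy=(yaw-y0+np.pi)%(2*np.pi)-np.pi
    b0,b1=np.arctan2(p0[1],p0[0]),np.arctan2(p[1],p[0]); r0,r1=np.hypot(*p0[:2]),np.hypot(*p[:2])
    print('pos',p0.round(4),'yaw',round(y0,4),'tilt',M[2].round(4),'F',o['force'].round(1),'w',round(o['width'],3),'t',round(o['clock'],2))
    prev=p0
    for i in range(1,n+1):
        s=i/n; b=b0+s*(b1-b0); r=r0+s*(r1-r0); q=np.array([r*np.cos(b),r*np.sin(b),p0[2]+s*(p[2]-p0[2])])
        y=y0+(i-1)/n*dy; x=np.array([np.cos(y),np.sin(y),0]); d=np.array([0,0,-1.]); z=np.cross(x,d)
        e=q-prev; print(np.round([100*e@x,100*e@d,100*e@z],2),'ry',round(-dy/n,3)); prev=q
E
python3 -c "
from h import *
plan(np.array([.432,-.267,.12]),.10,18)"
```

```text
pos [0.2082 0.5888 0.245 ] yaw 1.2309 tilt [-1.4e-03 -1.0e+00 -1.0e-04] F [-0.5  0.7 -0.6] w 1.002 t 0.1
[-0.95  0.69 -6.12] ry 0.063
[-1.17  0.69 -6.01] ry 0.063
[-1.38  0.69 -5.9 ] ry 0.063
[-1.58  0.69 -5.79] ry 0.063
[-1.78  0.69 -5.66] ry 0.063
[-1.97  0.69 -5.53] ry 0.063
[-2.15  0.69 -5.4 ] ry 0.063
[-2.33  0.69 -5.25] ry 0.063
[-2.49  0.69 -5.1 ] ry 0.063
[-2.65  0.69 -4.95] ry 0.063
[-2.81  0.69 -4.79] ry 0.063
[-2.95  0.69 -4.63] ry 0.063
[-3.09  0.69 -4.46] ry 0.063
[-3.21  0.69 -4.29] ry 0.063
[-3.33  0.69 -4.12] ry 0.063
[-3.44  0.69 -3.94] ry 0.063
[-3.55  0.69 -3.76] ry 0.063
[-3.64  0.69 -3.58] ry 0.063
```

Call:
move_arm(
  series=[
    {"x": 0, "y": 0, "z": -2, "rx": 0, "ry": 0, "rz": 0},
  ],
  newtons=20,
)

```text
clock: 0.22
position: [0.2259, 0.5824, 0.2446]
ee_rot: [-1.35, -0.956, 0.96]
force: [-0.4, -0.5, -0.4]
width: 1.003
```

Call:
move_arm(
  series=[
    {"x": -1.0, "z": -6, "ry": 0.065},
    {"x": -1.2, "z": -6, "ry": 0.065},
    {"x": -1.4, "z": -5.9, "ry": 0.065},
    {"x": -1.6, "z": -5.8, "ry": 0.065},
    {"x": -1.8, "z": -5.7, "ry": 0.065},
    {"x": -2, "z": -5.5, "ry": 0.065},
    {"x": -2.2, "z": -5.4, "ry": 0.065},
    {"x": -2.4, "z": -5.2, "ry": 0.065},
  ],
)

```text
invalid input
```

```bash
python3 -c "
from h import *
plan(np.array([.432,-.267,.12]),.10,10)"
```

```text
pos [0.2259 0.5824 0.2446] yaw 1.2341 tilt [-2.1e-03 -1.0e+00  8.0e-04] F [-0.4 -0.5 -0.4] w 1.003 t 0.23
[ -2.46   1.25 -10.62] ry 0.113
[ -3.08   1.25 -10.25] ry 0.113
[-3.66  1.25 -9.84] ry 0.113
[-4.2   1.25 -9.4 ] ry 0.113
[-4.7   1.25 -8.93] ry 0.113
[-5.16  1.25 -8.43] ry 0.113
[-5.58  1.25 -7.92] ry 0.113
[-5.95  1.25 -7.38] ry 0.113
[-6.28  1.25 -6.83] ry 0.113
[-6.56  1.25 -6.27] ry 0.113
```

All six keys are needed in every row.

Call:
move_arm(
  series=[
    {"x": -1.0, "y": 0, "z": -6, "rx": 0, "ry": 0.065, "rz": 0},
    {"x": -1.2, "y": 0, "z": -6, "rx": 0, "ry": 0.065, "rz": 0},
    {"x": -1.4, "y": 0, "z": -5.9, "rx": 0, "ry": 0.065, "rz": 0},
    {"x": -1.6, "y": 0, "z": -5.8, "rx": 0, "ry": 0.065, "rz": 0},
    {"x": -1.8, "y": 0, "z": -5.7, "rx": 0, "ry": 0.065, "rz": 0},
    {"x": -2, "y": 0, "z": -5.5, "rx": 0, "ry": 0.065, "rz": 0},
    {"x": -2.2, "y": 0, "z": -5.4, "rx": 0, "ry": 0.065, "rz": 0},
    {"x": -2.4, "y": 0, "z": -5.2, "rx": 0, "ry": 0.065, "rz": 0},
  ],
)

```text
clock: 1.23
position: [0.5426, 0.2166, 0.2437]
ee_rot: [-1.507, -0.544, 0.544]
force: [-0.1, 0.5, -0.1]
width: 1.004
```

```bash
python3 -c "
from h import *
plan(np.array([.432,-.267,.15]),.10,10)"
```

```text
pos [0.5426 0.2166 0.2437] yaw 0.6945 tilt [-0.0024 -1.     -0.0051] F [-0.1  0.5 -0.1] w 1.004 t 1.23
[-2.63  0.94 -4.8 ] ry 0.059
[-2.76  0.94 -4.64] ry 0.059
[-2.89  0.94 -4.48] ry 0.059
[-3.01  0.94 -4.31] ry 0.059
[-3.12  0.94 -4.15] ry 0.059
[-3.22  0.94 -3.98] ry 0.059
[-3.31  0.94 -3.81] ry 0.059
[-3.4   0.94 -3.63] ry 0.059
[-3.48  0.94 -3.46] ry 0.059
[-3.55  0.94 -3.28] ry 0.059
```

Call:
move_arm(
  series=[
    {"x": -2.6, "y": 0, "z": -4.9, "rx": 0, "ry": 0.06, "rz": 0},
    {"x": -2.8, "y": 0, "z": -4.7, "rx": 0, "ry": 0.06, "rz": 0},
    {"x": -2.9, "y": 0, "z": -4.6, "rx": 0, "ry": 0.06, "rz": 0},
    {"x": -3.0, "y": 0, "z": -4.4, "rx": 0, "ry": 0.06, "rz": 0},
    {"x": -3.1, "y": 0, "z": -4.3, "rx": 0, "ry": 0.06, "rz": 0},
    {"x": -3.2, "y": 0, "z": -4.1, "rx": 0, "ry": 0.06, "rz": 0},
    {"x": -3.3, "y": 2, "z": -3.9, "rx": 0, "ry": 0.06, "rz": 0},
    {"x": -3.4, "y": 2, "z": -3.7, "rx": 0, "ry": 0.06, "rz": 0},
    {"x": -3.5, "y": 2, "z": -3.5, "rx": 0, "ry": 0.06, "rz": 0},
    {"x": -3.5, "y": 2, "z": -3.3, "rx": 0, "ry": 0.06, "rz": 0},
    {"x": 0, "y": 0, "z": 0, "rx": 0, "ry": 0, "rz": 0},
  ],
)

```text
clock: 2.6
position: [0.4191, -0.3116, 0.1666]
ee_rot: [-1.586, -0.041, 0.035]
force: [1.1, -0.1, -0.7]
width: 1.001
```

```bash
python3 -c "
from h import *
plan(np.array([.432,-.267,.07]),.10,2)
cv2.imwrite('pics/top1.png',arm.get_image('top'));cv2.imwrite('pics/side1.png',arm.get_image('side'))"
```

```text
pos [ 0.4191 -0.3116  0.1666] yaw 0.0481 tilt [ 0.0036 -0.9999 -0.0159] F [ 1.1 -0.1 -0.7] w 1.001 t 2.6
[0.81 4.83 2.19] ry -0.026
[0.75 4.83 2.18] ry -0.026
```

Call:
move_arm(
  series=[
    {"x": 0.8, "y": 2, "z": 2.2, "rx": 0.016, "ry": -0.026, "rz": 0.004},
    {"x": 0.8, "y": 2, "z": 2.2, "rx": 0, "ry": -0.026, "rz": 0},
    {"x": 0, "y": 0, "z": 0, "rx": 0, "ry": 0, "rz": 0},
    {"x": 0, "y": 0, "z": 0, "rx": 0, "ry": 0, "rz": 0},
  ],
)

```text
clock: 3.2
position: [0.4404, -0.2572, 0.1253]
ee_rot: [-1.565, -0.097, 0.091]
force: [0.0, -0.4, -0.7]
width: 1.001
```

```bash
python3 -c "
from h import *
plan(np.array([.432,-.267,.07]),.10,1)
cv2.imwrite('pics/top2.png',arm.get_image('top'));cv2.imwrite('pics/side2.png',arm.get_image('side'))"
```

```text
pos [ 0.4404 -0.2572  0.1253] yaw 0.1198 tilt [ 0.0041 -1.      0.0033] F [ 0.  -0.4 -0.7] w 1.001 t 3.2
[-0.95  5.53 -0.87] ry 0.02
```

View pics/side2.png

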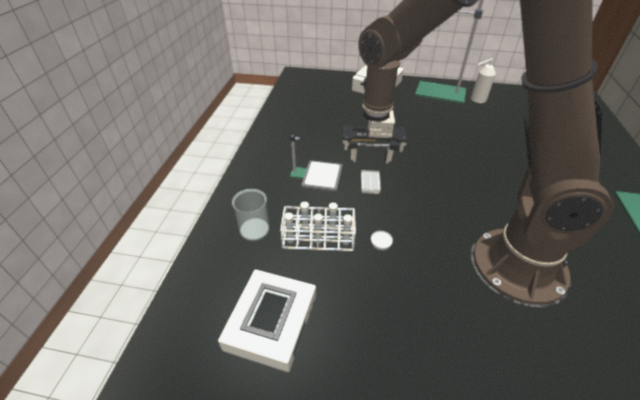

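View pics/top2.png

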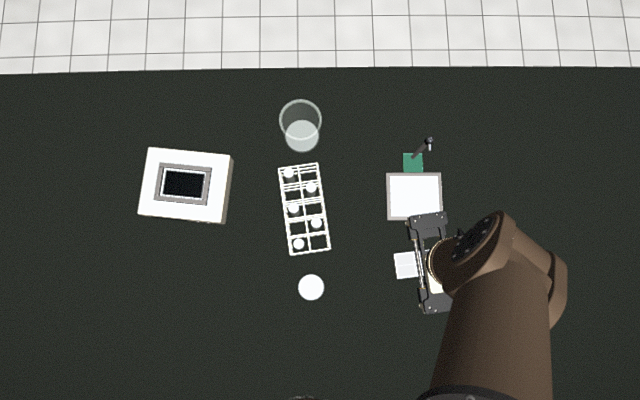

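The gripper now stands over the dish: the fingers are at about (375,155) in the side view and the dish at (371,181). Next I'll correct the position and go down.

Call:
move_arm(
  series=[
    {"x": -0.9, "y": 2, "z": -0.9, "rx": -0.003, "ry": 0.02, "rz": 0.004},
    {"x": 0, "y": 2, "z": 0, "rx": 0, "ry": 0, "rz": 0},
    {"x": 0, "y": 1, "z": 0, "rx": 0, "ry": 0, "rz": 0},
    {"x": 0, "y": 0, "z": 0, "rx": 0, "ry": 0, "rz": 0},
    {"x": 0, "y": 0, "z": 0, "rx": 0, "ry": 0, "rz": 0},
  ],
)

```text
clock: 3.92
position: [0.4341, -0.2706, 0.077]
ee_rot: [-1.572, -0.08, 0.071]
force: [-0.4, 0.2, 0.9]
width: 1.0
```

```bash
python3 -c "
from h import *
plan(np.array([.432,-.267,.023]),.10,1)"
```

```text
pos [ 0.4341 -0.2706  0.077 ] yaw 0.0961 tilt [ 0.0051 -1.     -0.0032] F [-0.4  0.2  0.9] w 1.0 t 3.92
[-0.17  5.4   0.38] ry -0.004
```

Call:
move_arm(
  series=[
    {"x": -0.2, "y": 1.5, "z": 0.4, "rx": 0.003, "ry": -0.004, "rz": 0.005},
    {"x": 0, "y": 1.5, "z": 0, "rx": 0, "ry": 0, "rz": 0},
    {"x": 0, "y": 1, "z": 0, "rx": 0, "ry": 0, "rz": 0},
    {"x": 0, "y": 0, "z": 0, "rx": 0, "ry": 0, "rz": 0},
    {"x": 0, "y": 0, "z": 0, "rx": 0, "ry": 0, "rz": 0},
  ],
)

```text
clock: 4.55
position: [0.432, -0.2665, 0.0346]
ee_rot: [-1.569, -0.079, 0.079]
force: [0.2, 0.9, 0.2]
width: 1.002
```

```bash
python3 -c "
from h import *
plan(np.array([.432,-.267,.023]),.10,1)"
```

```text
pos [ 0.432  -0.2665  0.0346] yaw 0.1008 tilt [ 3.e-04 -1.e+00 -0.e+00] F [0.2 0.9 0.2] w 1.002 t 4.55
[-0.    1.16 -0.05] ry 0.001
```

Call:
move_arm(
  series=[
    {"x": 0, "y": 0.8, "z": 0, "rx": 0, "ry": 0, "rz": 0},
    {"x": 0, "y": 0.4, "z": 0, "rx": 0, "ry": 0, "rz": 0},
    {"x": 0, "y": 0, "z": 0, "rx": 0, "ry": 0, "rz": 0},
  ],
)

```text
clock: 4.92
position: [0.4324, -0.2668, 0.0222]
ee_rot: [-1.57, -0.08, 0.078]
force: [0.2, -0.1, 0.1]
width: 1.0
```

Call:
move_arm(
  series=[
    {"x": 0, "y": 0, "z": 0, "rx": 0, "ry": 0, "rz": 0},
    {"x": 0, "y": 0, "z": 0, "rx": 0, "ry": 0, "rz": 0},
    {"x": 0, "y": 0, "z": 0, "rx": 0, "ry": 0, "rz": 0},
    {"x": 0, "y": 0, "z": 0, "rx": 0, "ry": 0, "rz": 0},
    {"x": 0, "y": 0, "z": 0, "rx": 0, "ry": 0, "rz": 0},
    {"x": 0, "y": 0, "z": 0, "rx": 0, "ry": 0, "rz": 0},
    {"x": 0, "y": 0, "z": 0, "rx": 0, "ry": 0, "rz": 0},
  ],
  jaw=4,
  newtons=25,
)

```text
clock: 5.8
position: [0.4326, -0.2669, 0.0225]
ee_rot: [-1.57, -0.081, 0.078]
force: [-0.7, -0.6, -0.5]
width: 0.673
```

```bash
python3 -c "
from h import *
plan(np.array([.432,-.267,.023]),.10,1)
cv2.imwrite('pics/side3.png',cv2.resize(arm.get_image('side')[100:220,280:440],None,fx=5,fy=5))"
```

```text
pos [ 0.4326 -0.2669  0.0225] yaw 0.1009 tilt [ 1.6e-03 -1.0e+00 -9.0e-04] F [-0.7 -0.6 -0.5] w 0.673 t 5.8
[-0.06 -0.05 -0.01] ry 0.001
```

View pics/side3.png

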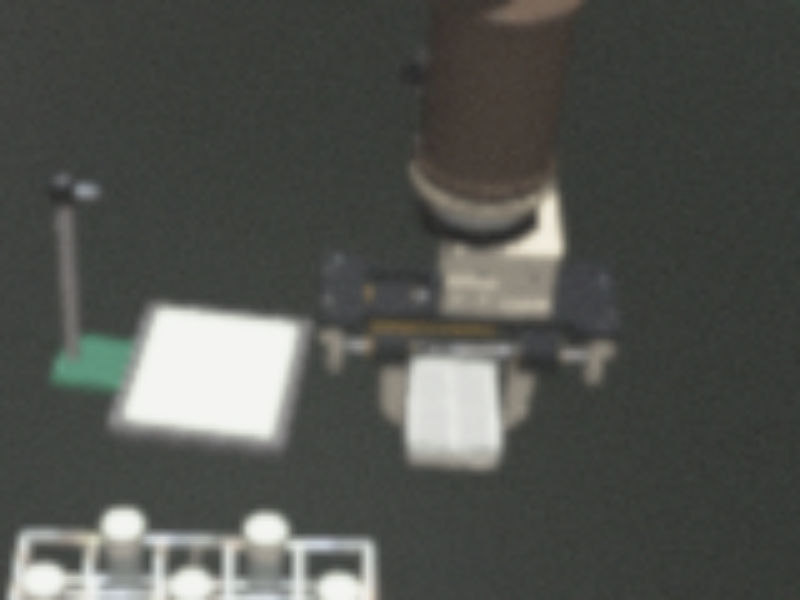

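The fingers stopped at 61.8 mm with the dish between them (about (455,410) in the zoom). Now I'll lift gently.

Call:
move_arm(
  series=[
    {"x": 0, "y": -0.7, "z": 0, "rx": 0, "ry": 0, "rz": 0},
    {"x": 0, "y": -1.5, "z": 0, "rx": 0, "ry": 0, "rz": 0},
    {"x": 0, "y": -2, "z": 0, "rx": 0, "ry": 0, "rz": 0},
    {"x": 0, "y": -2, "z": 0, "rx": 0, "ry": 0, "rz": 0},
    {"x": 0, "y": -2, "z": 0, "rx": 0, "ry": 0, "rz": 0},
    {"x": 0, "y": -2, "z": 0, "rx": 0, "ry": 0, "rz": 0},
    {"x": 0, "y": -1.5, "z": 0, "rx": 0, "ry": 0, "rz": 0},
    {"x": 0, "y": -1, "z": 0, "rx": 0, "ry": 0, "rz": 0},
    {"x": 0, "y": 0, "z": 0, "rx": 0, "ry": 0, "rz": 0},
  ],
)

```text
clock: 6.98
position: [0.4318, -0.2668, 0.1594]
ee_rot: [-1.57, -0.081, 0.075]
force: [0.4, 0.0, -1.4]
width: 0.676
```

```bash
python3 -c "
from h import *
plan(np.array([.598,-.277,.1625]),.10,7)"
```

```text
pos [ 0.4318 -0.2668  0.1594] yaw 0.0999 tilt [ 0.0038 -1.     -0.0011] F [ 0.4  0.  -1.4] w 0.676 t 6.97
[ 2.26 -0.04 -0.59] ry -0.0
[ 2.29 -0.04 -0.52] ry -0.0
[ 2.32 -0.04 -0.45] ry -0.0
[ 2.35 -0.04 -0.38] ry -0.0
[ 2.38 -0.04 -0.31] ry -0.0
[ 2.4  -0.04 -0.24] ry -0.0
[ 2.43 -0.04 -0.17] ry -0.0
```

Call:
move_arm(
  series=[
    {"x": 1.2, "y": 0, "z": -0.2, "rx": 0, "ry": 0, "rz": 0.004},
    {"x": 2.2, "y": 0, "z": -0.4, "rx": 0, "ry": 0, "rz": 0},
    {"x": 2.6, "y": 0, "z": -0.4, "rx": 0, "ry": 0, "rz": 0},
    {"x": 2.8, "y": -0.1, "z": -0.4, "rx": 0, "ry": 0, "rz": 0},
    {"x": 2.6, "y": -0.1, "z": -0.4, "rx": 0, "ry": 0, "rz": 0},
    {"x": 2.4, "y": 0, "z": -0.4, "rx": 0, "ry": 0, "rz": 0},
    {"x": 1.4, "y": 0, "z": -0.3, "rx": 0, "ry": 0, "rz": 0},
    {"x": 0.6, "y": 0, "z": 0, "rx": 0, "ry": 0, "rz": 0},
    {"x": 0, "y": 0, "z": 0, "rx": 0, "ry": 0, "rz": 0},
    {"x": 0, "y": 0, "z": 0, "rx": 0, "ry": 0, "rz": 0},
  ],
)

```text
clock: 8.22
position: [0.5992, -0.2726, 0.1514]
ee_rot: [-1.565, -0.071, 0.09]
force: [-0.7, 1.0, -1.5]
width: 0.672
```

```bash
python3 -c "
from h import *
plan(np.array([.598,-.277,.1625]),.10,1)
for n in P: cv2.imwrite(f'pics/{n}4.png',arm.get_image(n))
im=cv2.imread('pics/side4.png');cv2.imwrite('pics/side4z.png',cv2.resize(im[80:220,260:420],None,fx=4,fy=4))"
```

```text
pos [ 0.5992 -0.2726  0.1514] yaw 0.1029 tilt [-0.0117 -0.9999  0.0048] F [-0.7  1.  -1.5] w 0.672 t 8.22
[-0.17 -1.11 -0.42] ry 0.003
```

View pics/side4z.png

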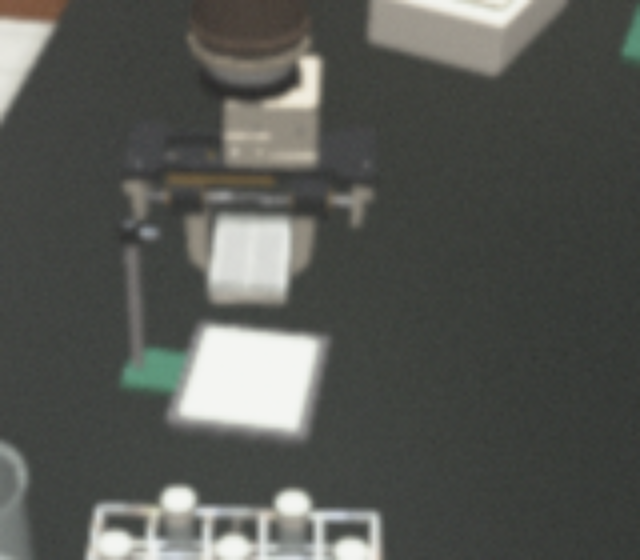

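View pics/top4.png

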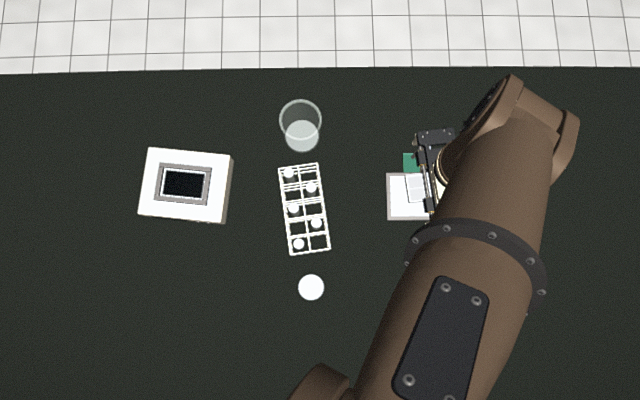

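The dish is held level over the pad. The bracket on the gripper's end, at about (140,190) in the zoom, stands close above the post top at (125,235). I'll raise the dish to its height and hold it.

Call:
move_arm(
  series=[
    {"x": -0.2, "y": -0.8, "z": -0.2, "rx": -0.005, "ry": 0, "rz": -0.012},
    {"x": 0, "y": -0.4, "z": -0.2, "rx": 0, "ry": 0, "rz": 0},
    {"x": 0, "y": 0, "z": 0, "rx": 0, "ry": 0, "rz": 0},
    {"x": 0, "y": 0, "z": 0, "rx": 0, "ry": 0, "rz": 0},
  ],
)

```text
clock: 8.82
position: [0.5971, -0.2778, 0.1658]
ee_rot: [-1.57, -0.082, 0.077]
force: [-0.9, 0.1, -1.8]
width: 0.676
```

```bash
python3 -c "
from h import *
plan(np.array([.598,-.277,.1625]),.10,1)"
```

```text
pos [ 0.5971 -0.2778  0.1658] yaw 0.1017 tilt [ 0.0031 -1.     -0.0011] F [-0.9  0.1 -1.8] w 0.676 t 8.82
[0.1  0.33 0.07] ry 0.002
```

Call:
move_arm(
  series=[
    {"x": 0, "y": 0, "z": 0, "rx": 0, "ry": 0, "rz": 0},
    {"x": 0, "y": 0, "z": 0, "rx": 0, "ry": 0, "rz": 0},
    {"x": 0, "y": 0, "z": 0, "rx": 0, "ry": 0, "rz": 0},
    {"x": 0, "y": 0, "z": 0, "rx": 0, "ry": 0, "rz": 0},
    {"x": 0, "y": 0, "z": 0, "rx": 0, "ry": 0, "rz": 0},
    {"x": 0, "y": 0, "z": 0, "rx": 0, "ry": 0, "rz": 0},
    {"x": 0, "y": 0, "z": 0, "rx": 0, "ry": 0, "rz": 0},
    {"x": 0, "y": 0, "z": 0, "rx": 0, "ry": 0, "rz": 0},
    {"x": 0, "y": 0, "z": 0, "rx": 0, "ry": 0, "rz": 0},
    {"x": 0, "y": 0, "z": 0, "rx": 0, "ry": 0, "rz": 0},
  ],
)

```text
clock: 10.07
position: [0.597, -0.2774, 0.1653]
ee_rot: [-1.57, -0.082, 0.078]
force: [-0.5, 0.4, -1.1]
width: 0.67
```

Call:
move_arm(
  series=[
    {"x": 0, "y": 0, "z": 0, "rx": 0, "ry": 0, "rz": 0},
    {"x": 0, "y": 0, "z": 0, "rx": 0, "ry": 0, "rz": 0},
    {"x": 0, "y": 0, "z": 0, "rx": 0, "ry": 0, "rz": 0},
    {"x": 0, "y": 0, "z": 0, "rx": 0, "ry": 0, "rz": 0},
    {"x": 0, "y": 0, "z": 0, "rx": 0, "ry": 0, "rz": 0},
    {"x": 0, "y": 0, "z": 0, "rx": 0, "ry": 0, "rz": 0},
    {"x": 0, "y": 0, "z": 0, "rx": 0, "ry": 0, "rz": 0},
    {"x": 0, "y": 0, "z": 0, "rx": 0, "ry": 0, "rz": 0},
    {"x": 0, "y": 0, "z": 0, "rx": 0, "ry": 0, "rz": 0},
    {"x": 0, "y": 0, "z": 0, "rx": 0, "ry": 0, "rz": 0},
  ],
)

```text
clock: 11.32
position: [0.597, -0.2774, 0.1653]
ee_rot: [-1.57, -0.082, 0.078]
force: [0.3, 0.0, -2.0]
width: 0.672
```

```bash
python3 -c "
from h import *
plan(np.array([.598,-.277,.1625]),.10,1)
im=arm.get_image('side');cv2.imwrite('pics/side5z.png',cv2.resize(im[80:220,260:420],None,fx=4,fy=4))"
```

```text
pos [ 0.597  -0.2774  0.1653] yaw 0.102 tilt [ 2.3e-03 -1.0e+00 -6.0e-04] F [ 0.3  0.  -2. ] w 0.672 t 11.32
[0.1  0.28 0.03] ry 0.002
```

View pics/side5z.png

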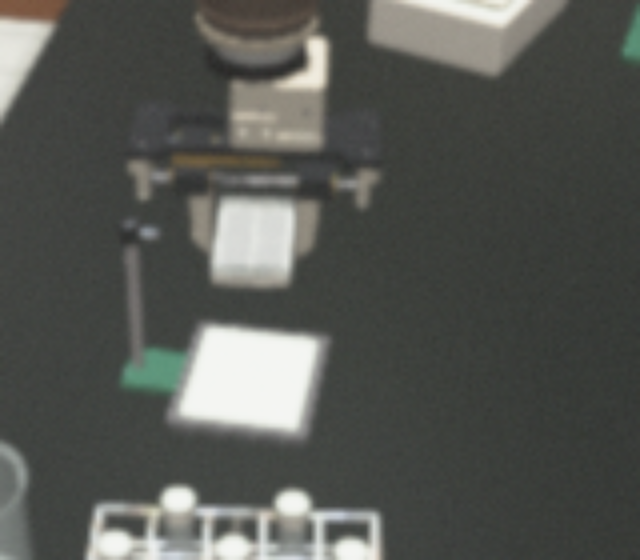

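The dish has been held still over the pad for 2.5 s, with the dish at (253,240) in the zoom and the pad below it. Next I'll lift it and carry it over the rack.

```bash
cat >> h.py <<'E'
def line(p,yaw,w):
    o=arm.observe(); p0=o['position']; M=Ro.from_rotvec(o['ee_rot']).as_matrix()
    y0=np.arctan2(M[1,0],M[0,0]); dy=yaw-y0; w=np.array(w)/sum(w); e=p-p0; y=y0
    print('pos',p0.round(4),'yaw',round(y0,4),'tilt',M[2].round(4),'F',o['force'].round(1),'w',round(o['width'],3),'t',round(o['clock'],2))
    for k in w:
        x=np.array([np.cos(y),np.sin(y),0]); d=np.array([0,0,-1.]); z=np.cross(x,d); q=k*e
        print(np.round([100*q@x,100*q@d,100*q@z],2),'ry',round(-dy*k,3)); y+=dy*k
E
```

Call:
move_arm(
  series=[
    {"x": 0, "y": -1, "z": 0, "rx": 0, "ry": 0, "rz": 0},
    {"x": 0, "y": -1.5, "z": 0, "rx": 0, "ry": 0, "rz": 0},
    {"x": 0, "y": -1.5, "z": 0, "rx": 0, "ry": 0, "rz": 0},
    {"x": 0, "y": -1, "z": 0, "rx": 0, "ry": 0, "rz": 0},
    {"x": 0, "y": 0, "z": 0, "rx": 0, "ry": 0, "rz": 0},
    {"x": 0, "y": 0, "z": 0, "rx": 0, "ry": 0, "rz": 0},
  ],
)

```text
clock: 12.12
position: [0.5974, -0.2777, 0.2203]
ee_rot: [-1.571, -0.084, 0.077]
force: [0.5, 0.1, -1.7]
width: 0.67
```

```bash
python3 -c "
from h import *
line(np.array([.63,.2825,.22]),-.123,[.4,.8]+[1]*14+[.8,.4])"
```

```text
pos [ 0.5974 -0.2777  0.2203] yaw 0.102 tilt [ 0.0044 -1.     -0.0016] F [ 0.5  0.1 -1.7] w 0.67 t 12.12
[0.22 0.   1.35] ry 0.005
[0.42 0.   2.7 ] ry 0.011
[0.49 0.   3.39] ry 0.014
[0.44 0.   3.39] ry 0.014
[0.4 0.  3.4] ry 0.014
[0.35 0.   3.4 ] ry 0.014
[0.3  0.   3.41] ry 0.014
[0.26 0.   3.41] ry 0.014
[0.21 0.   3.42] ry 0.014
[0.16 0.   3.42] ry 0.014
[0.12 0.   3.42] ry 0.014
[0.07 0.   3.42] ry 0.014
[0.02 0.   3.42] ry 0.014
[-0.02  0.    3.42] ry 0.014
[-0.07  0.    3.42] ry 0.014
[-0.12  0.    3.42] ry 0.014
[-0.13  0.    2.73] ry 0.011
[-0.08  0.    1.37] ry 0.005
```

Call:
move_arm(
  series=[
    {"x": 0.2, "y": 0, "z": 1.4, "rx": 0, "ry": 0.005, "rz": 0.004},
    {"x": 0.4, "y": 0, "z": 2.7, "rx": 0, "ry": 0.01, "rz": 0},
    {"x": 0.5, "y": 0, "z": 3.4, "rx": 0, "ry": 0.014, "rz": 0},
    {"x": 0.4, "y": 0, "z": 3.4, "rx": 0, "ry": 0.014, "rz": 0},
    {"x": 0.4, "y": 0, "z": 3.4, "rx": 0, "ry": 0.014, "rz": 0},
    {"x": 0.3, "y": 0, "z": 3.4, "rx": 0, "ry": 0.014, "rz": 0},
    {"x": 0.3, "y": 0, "z": 3.4, "rx": 0, "ry": 0.014, "rz": 0},
    {"x": 0.2, "y": 0, "z": 3.4, "rx": 0, "ry": 0.014, "rz": 0},
  ],
)

```text
clock: 13.12
position: [0.6076, -0.0182, 0.2157]
ee_rot: [-1.57, 0.008, 0.005]
force: [0.6, 0.5, -1.9]
width: 0.67
```

```bash
python3 -c "
from h import *
line(np.array([.63,.2825,.21]),-.123,[1]*8+[.8,.4])"
```

```text
pos [ 0.6076 -0.0182  0.2157] yaw -0.0022 tilt [-8.e-03 -1.e+00  6.e-04] F [ 0.6  0.5 -1.9] w 0.67 t 13.12
[0.24 0.06 3.27] ry 0.013
[0.19 0.06 3.27] ry 0.013
[0.15 0.06 3.27] ry 0.013
[0.11 0.06 3.28] ry 0.013
[0.06 0.06 3.28] ry 0.013
[0.02 0.06 3.28] ry 0.013
[-0.02  0.06  3.28] ry 0.013
[-0.06  0.06  3.28] ry 0.013
[-0.09  0.05  2.62] ry 0.011
[-0.06  0.02  1.31] ry 0.005
```

Call:
move_arm(
  series=[
    {"x": 0.2, "y": 0, "z": 3.2, "rx": 0, "ry": 0.013, "rz": -0.008},
    {"x": 0.2, "y": 0, "z": 3.2, "rx": 0, "ry": 0.013, "rz": 0},
    {"x": 0.1, "y": 0, "z": 3.2, "rx": 0, "ry": 0.013, "rz": 0},
    {"x": 0.1, "y": 0, "z": 3.2, "rx": 0, "ry": 0.013, "rz": 0},
    {"x": 0.1, "y": 0, "z": 3.2, "rx": 0, "ry": 0.013, "rz": 0},
    {"x": 0, "y": 0, "z": 3, "rx": 0, "ry": 0.013, "rz": 0},
    {"x": 0, "y": 0, "z": 3, "rx": 0, "ry": 0.013, "rz": 0},
    {"x": 0, "y": 0, "z": 2.5, "rx": 0, "ry": 0.01, "rz": 0},
    {"x": 0, "y": 0, "z": 1.2, "rx": 0, "ry": 0.005, "rz": 0},
    {"x": 0, "y": 0, "z": 0, "rx": 0, "ry": 0, "rz": 0},
    {"x": 0, "y": 0, "z": 0, "rx": 0, "ry": 0, "rz": 0},
    {"x": 0, "y": 0, "z": 0, "rx": 0, "ry": 0, "rz": 0},
  ],
)

```text
clock: 14.62
position: [0.6176, 0.2595, 0.2098]
ee_rot: [-1.569, 0.09, -0.07]
force: [0.6, 0.4, -2.0]
width: 0.673
```

```bash
python3 -c "
from h import *
line(np.array([.63,.2825,.16]),-.123,[1])"
```

```text
pos [0.6176 0.2595 0.2098] yaw -0.1013 tilt [-1.270e-02 -9.999e-01 -8.000e-04] F [ 0.6  0.4 -2. ] w 0.673 t 14.62
[1.   4.98 2.41] ry 0.022
```

Call:
move_arm(
  series=[
    {"x": 0.5, "y": 0.8, "z": 1.2, "rx": 0, "ry": 0.012, "rz": -0.013},
    {"x": 0.5, "y": 1, "z": 1.2, "rx": 0, "ry": 0.01, "rz": 0},
    {"x": 0, "y": 1, "z": 0, "rx": 0, "ry": 0, "rz": 0},
    {"x": 0, "y": 0.5, "z": 0, "rx": 0, "ry": 0, "rz": 0},
    {"x": 0, "y": 0, "z": 0, "rx": 0, "ry": 0, "rz": 0},
    {"x": 0, "y": 0, "z": 0, "rx": 0, "ry": 0, "rz": 0},
  ],
)

```text
clock: 15.38
position: [0.631, 0.2822, 0.1736]
ee_rot: [-1.571, 0.1, -0.1]
force: [0.1, -0.0, -1.7]
width: 0.67
```

```bash
python3 -c "
from h import *
line(np.array([.63,.2825,.13]),-.123,[1])
for n in P: cv2.imwrite(f'pics/{n}6.png',arm.get_image(n))
a=cv2.imread('pics/side6.png')[180:390,180:380];b=cv2.imread('pics/top6.png')[80:290,100:300]
cv2.imwrite('pics/c6.png',cv2.resize(np.hstack([a,b]),None,fx=2,fy=2,interpolation=cv2.INTER_CUBIC))"
```

```text
pos [0.631  0.2822 0.1736] yaw -0.127 tilt [ 4.e-04 -1.e+00 -2.e-03] F [ 0.1 -0.  -1.7] w 0.67 t 15.38
[-0.1   4.36  0.02] ry -0.004
```

View pics/c6.png

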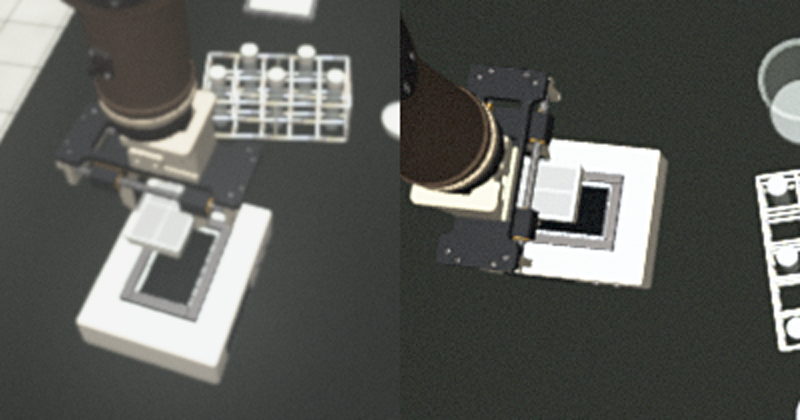

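The dish hangs above the nest and lines up with it in both halves of the picture. Now down slowly.

Call:
move_arm(
  series=[
    {"x": -0.1, "y": 1, "z": 0, "rx": 0.002, "ry": -0.004, "rz": 0},
    {"x": 0, "y": 1.3, "z": 0, "rx": 0, "ry": 0, "rz": 0},
    {"x": 0, "y": 1.2, "z": 0, "rx": 0, "ry": 0, "rz": 0},
    {"x": 0, "y": 0.6, "z": 0, "rx": 0, "ry": 0, "rz": 0},
    {"x": 0, "y": 0.2, "z": 0, "rx": 0, "ry": 0, "rz": 0},
    {"x": 0, "y": 0, "z": 0, "rx": 0, "ry": 0, "rz": 0},
    {"x": 0, "y": 0, "z": 0, "rx": 0, "ry": 0, "rz": 0},
  ],
)

```text
clock: 16.35
position: [0.63, 0.2822, 0.1277]
ee_rot: [-1.568, 0.096, -0.097]
force: [-0.9, -0.9, -1.6]
width: 0.675
```

```bash
python3 -c "
from h import *
line(np.array([.63,.282,.096]),-.123,[1])"
```

```text
pos [0.63   0.2822 0.1277] yaw -0.1229 tilt [ 6.e-04 -1.e+00  4.e-04] F [-0.9 -0.9 -1.6] w 0.675 t 16.35
[ 0.    3.17 -0.02] ry 0.0
```

Call:
move_arm(
  series=[
    {"x": 0, "y": 0.8, "z": 0, "rx": 0, "ry": 0, "rz": 0},
    {"x": 0, "y": 0.8, "z": 0, "rx": 0, "ry": 0, "rz": 0},
    {"x": 0, "y": 0.6, "z": 0, "rx": 0, "ry": 0, "rz": 0},
    {"x": 0, "y": 0.4, "z": 0, "rx": 0, "ry": 0, "rz": 0},
    {"x": 0, "y": 0, "z": 0, "rx": 0, "ry": 0, "rz": 0},
    {"x": 0, "y": 0, "z": 0, "rx": 0, "ry": 0, "rz": 0},
  ],
)

```text
clock: 17.1
position: [0.6301, 0.2824, 0.1]
ee_rot: [-1.568, 0.096, -0.097]
force: [0.3, 0.1, -1.0]
width: 0.673
```

```bash
python3 -c "
from h import *
line(np.array([.63,.282,.096]),-.123,[1])"
```

```text
pos [0.6301 0.2824 0.1   ] yaw -0.1228 tilt [ 9.e-04 -1.e+00  7.e-04] F [ 0.3  0.1 -1. ] w 0.673 t 17.1
[-0.01  0.4  -0.04] ry 0.0
```

Call:
move_arm(
  series=[
    {"x": 0, "y": 0.4, "z": 0, "rx": 0, "ry": 0, "rz": 0},
    {"x": 0, "y": 0, "z": 0, "rx": 0, "ry": 0, "rz": 0},
    {"x": 0, "y": 0, "z": 0, "rx": 0, "ry": 0, "rz": 0},
  ],
)

```text
clock: 17.48
position: [0.6304, 0.2824, 0.0962]
ee_rot: [-1.568, 0.095, -0.098]
force: [0.0, 0.5, -1.8]
width: 0.675
```

```bash
python3 -c "
from h import *
line(np.array([.63,.282,.096]),-.123,[1])
for n in P: cv2.imwrite(f'pics/{n}7.png',arm.get_image(n))
a=cv2.imread('pics/side7.png')[230:380,210:330];b=cv2.imread('pics/top7.png')[120:270,130:250]
cv2.imwrite('pics/c7.png',cv2.resize(np.hstack([a,b]),None,fx=3.3,fy=3.3,interpolation=cv2.INTER_CUBIC))
c=np.cos(1.4478);s=np.sin(1.4478);yv=np.array([c,s,0]);xv=np.array([s,-c,0])
for n in P:
  for nm,C in (('dish top',[.63,.283,.0935]),('dish bot',[.63,.283,.0735])):
    print(n,nm,proj(n,[np.array(C)+sx*.031*xv+sy*.048*yv for sx,sy in((-1,-1),(1,-1),(1,1),(-1,1))]).round(1).tolist())"
```

```text
pos [0.6304 0.2824 0.0962] yaw -0.1228 tilt [ 0.0015 -1.      0.0011] F [ 0.   0.5 -1.8] w 0.675 t 17.48
[-0.04  0.02 -0.05] ry 0.0
top dish top [[195.7, 196.3], [199.6, 169.5], [158.2, 165.3], [153.8, 191.9]]
top dish bot [[198.3, 197.6], [202.1, 171.5], [161.6, 167.2], [157.4, 193.3]]
side dish top [[287.7, 287.4], [263.0, 280.6], [245.6, 316.4], [272.1, 324.3]]
side dish bot [[288.2, 292.1], [263.9, 285.4], [246.8, 320.9], [272.9, 328.8]]
```

View pics/c7.png

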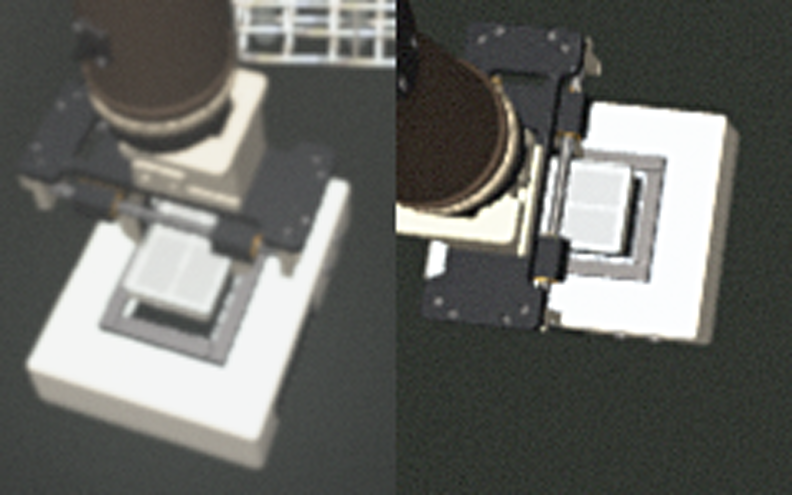

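The dish hovers over the nest, with an even gap at the frame. I'll check it closer with the expected outlines drawn in.

```bash
python3 - <<'E'
from h import *
c=np.cos(1.4478);s=np.sin(1.4478);yv=np.array([c,s,0]);xv=np.array([s,-c,0])
out=[]
for n,(x0,y0) in (("side",(236,270)),("top",(150,155))):
    im=cv2.imread(f"pics/{n}7.png")[y0:y0+58,x0:x0+66]; k=6
    big=cv2.resize(im,None,fx=k,fy=k,interpolation=cv2.INTER_CUBIC); pl=big.copy()
    for h,w,l,col in ((.0937,.031,.048,(0,0,255)),(.0737,.031,.048,(255,0,0)),(.062,.046,.063,(0,200,0))):
        q=proj(n,[np.array([.63,.2825,h])+a*w*xv+b*l*yv for a,b in((-1,-1),(1,-1),(1,1),(-1,1))])
        q=((q-[x0,y0]+.5)*k).round().astype(int)
        cv2.polylines(big,[q.reshape(-1,1,2)],True,col,1)
    out.append(np.vstack([pl[:290],big[:300]]) if 0 else np.hstack([pl,big]))
v=np.vstack(out); cv2.imwrite("pics/c8.png",v[:, :]if v.shape[0]<600 else cv2.resize(v,(792*600//v.shape[0],600)))
E
```

```text
(no output)
```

View pics/c8.png

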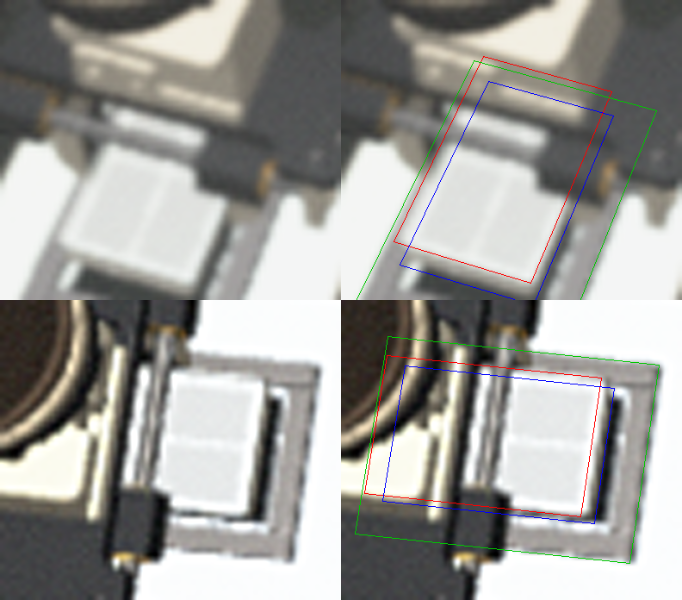

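```bash
python3 - <<'E'
from h import *
c=np.cos(1.4478);s=np.sin(1.4478);yv=np.array([c,s,0]);xv=np.array([s,-c,0]); C=np.array([.63,.2825,0])
def prof(n,h,axis,offs,ts):
    g=cv2.cvtColor(cv2.imread(f"pics/{n}7.png"),cv2.COLOR_BGR2GRAY).astype(np.float32); r=0
    for o in offs:
        pts=[C+[0,0,h]+(t*yv+o*xv if axis=='y' else t*xv+o*yv) for t in ts]
        q=proj(n,pts).astype(np.float32); r=r+cv2.remap(g,q[:,0].reshape(1,-1),q[:,1].reshape(1,-1),cv2.INTER_LINEAR)[0]
    return (r/len(offs)).round().astype(int)
def show(t,*a):
    ts=a[-1]; p=prof(*a); print(t); print(' '.join(f"{1000*x:.0f}:{v}" for x,v in zip(ts,p)))
h=.0937
show('side +y end, top plane','side',h,'y',np.linspace(-.015,.015,7),np.arange(.030,.075,.002))
show('top -y end','top',h,'y',np.linspace(-.02,.02,7),np.arange(-.075,-.03,.002))
show('side x-','side',h,'x',np.linspace(.025,.04,5),np.arange(-.05,-.02,.002))
show('side x+','side',h,'x',np.linspace(.025,.04,5),np.arange(.02,.05,.002))
show('top x-','top',h,'x',np.linspace(-.04,-.025,5),np.arange(-.05,-.02,.002))
show('top x+','top',h,'x',np.linspace(-.04,-.025,5),np.arange(.02,.05,.002))
h=.062
show('side frame +y outer','side',h,'y',np.linspace(-.03,.03,7),np.arange(.05,.08,.002))
show('top frame -y outer','top',h,'y',np.linspace(-.03,.03,7),np.arange(-.08,-.05,.002))
E
```

```text
side +y end, top plane
30:226 32:226 34:226 36:226 38:227 40:227 42:229 44:233 46:233 48:215 50:181 52:155 54:126 56:97 58:86 60:84 62:85 64:101 66:131 68:152 70:158 72:159 74:157
top -y end
-75:210 -73:139 -71:146 -69:164 -67:165 -65:164 -63:177 -61:176 -59:113 -57:46 -55:44 -53:98 -51:172 -49:246 -47:252 -45:242 -43:235 -41:234 -39:234 -37:235 -35:235 -33:234 -31:235
side x-
-50:160 -48:160 -46:165 -44:173 -42:169 -40:134 -38:98 -36:103 -34:147 -32:203 -30:231 -28:233 -26:229 -24:226 -22:226
side x+
20:227 22:233 24:236 26:232 28:218 30:199 32:196 34:221 36:239 38:244 40:245 42:245 44:245 46:245 48:245
top x-
-50:240 -48:166 -46:158 -44:161 -42:159 -40:164 -38:197 -36:235 -34:205 -32:137 -30:211 -28:252 -26:245 -24:235 -22:232
top x+
20:232 22:234 24:241 26:249 28:244 30:221 32:181 34:155 36:155 38:175 40:225 42:251 44:254 46:253 48:252
side frame +y outer
50:110 52:134 54:153 56:158 58:159 60:159 62:151 64:138 66:170 68:222 70:243 72:245 74:245 76:245 78:245
top frame -y outer
-80:253 -78:253 -76:253 -74:253 -72:253 -70:255 -68:253 -66:219 -64:149 -62:142 -60:164 -58:167 -56:163 -54:169 -52:188
```

The dish edges are within about 3 mm of the expected outline in both views. The small disagreement between the views could mean the dish sits 2–3 mm lower than assumed, so I'll raise it 2 mm.

Call:
move_arm(
  series=[
    {"x": 0, "y": -0.2, "z": 0, "rx": 0, "ry": 0, "rz": 0},
    {"x": 0, "y": 0, "z": 0, "rx": 0, "ry": 0, "rz": 0},
    {"x": 0, "y": 0, "z": 0, "rx": 0, "ry": 0, "rz": 0},
    {"x": 0, "y": 0, "z": 0, "rx": 0, "ry": 0, "rz": 0},
    {"x": 0, "y": 0, "z": 0, "rx": 0, "ry": 0, "rz": 0},
    {"x": 0, "y": 0, "z": 0, "rx": 0, "ry": 0, "rz": 0},
  ],
)

```text
clock: 18.32
position: [0.6305, 0.2825, 0.0985]
ee_rot: [-1.568, 0.095, -0.098]
force: [0.7, 0.4, -1.9]
width: 0.673
```

```bash
python3 -c "
from h import *
line(np.array([.63,.282,.098]),-.123,[1]); print(np.abs(arm.observe()['dq']).max())
for n in P: cv2.imwrite(f'pics/{n}9.png',arm.get_image(n))
a,b=[cv2.cvtColor(cv2.imread(f'pics/top{i}.png'),cv2.COLOR_BGR2GRAY) for i in (0,9)]
d=cv2.absdiff(a,b)[95:305,270:340]; print('rack/beaker/round change in top',d.max(),(d>40).sum())
print(arm.sign_off())"
```

```text
pos [0.6305 0.2825 0.0985] yaw -0.1228 tilt [ 0.0017 -1.      0.0012] F [ 0.7  0.4 -1.9] w 0.673 t 18.32
[-0.04  0.05 -0.05] ry 0.0
0.0024351429824449183
rack/beaker/round change in top 18 0
the job is handed in; nothing more can be done
None
```

I gripped the dish at 25 N and held it still and level over the light pad for about 2.5 s, with its centre about 153 mm above the bench. I then carried it over the tube rack and stopped it above the reader's nest. I handed the job in at about 18 s of the 61 s allowed, still holding the dish; the sign-off reports no verdict.

**Last checks:**
- **Position:** the tool was within about 0.5 mm and 0.001 rad of its target over the nest, tilted by about 0.002 rad and at rest. The fingers were 61.8 mm apart on the dish, and no contact force showed beyond the dish's weight.
- **Height:** by the tool position, the dish's underside was about 14 mm above the rim.
- **Other objects:** in the top view, the rack, beaker and round dish looked the same as at the start.

**Disagreement:** the two cameras disagreed by about 2–3 mm on where the dish sat along its long side. That could mean the dish sat 2–3 mm lower than the tool position implies, so I raised it 2 mm before finishing. Either way it stays inside the 8 mm and 3–20 mm limits.

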